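Fit the selector knob to a control-panel moulding and hold it pressed in

TASK

Slide the grey control-panel moulding square and flush into the corner of the aluminium fence. Then fit the black bar-grip knob to it: turn the knob so that its flat matches the flat of the ivory D-shaped spindle, push it fully home, and press knob and sprung spindle in to the stop. Keep pressing: finish while still holding the knob fully pressed in, with the moulding still in its corner, and leave the grey knob, the tape roll and the screwdriver alone.

Things in the scene. Friction and masses are not known exactly. Their poses are not given: they have to be found in the camera images.
- fence: Fixed L fence of two aluminium bars on the bench, 28 mm high, 20 mm thick. Origin: inside corner, bench level. One bar's flat inner face is the plane x = 0 of its frame (y = +20 to -230 mm), the other's y = 0 (x = 0 to -160 mm); the moulding belongs on the -x, -y side against both. Yellow tape outlines the nest. Place and yaw vary.
- panel: Loose grey control-panel moulding, a box 140 (its x) x 190 (its y) x 50 mm high, about 0.32 kg; slides when pushed with 1 to 4 N, more along a fence. Origin: centre of underside, z up. Starts up to 60 mm out of the corner, up to 9 degrees askew. +x face goes to the fence plane x = 0, +y face to y = 0. Spindle at (-10, +25) mm on its top, in a flat black dial disc 68 mm wide.
- panel_corner (a point): Bottom corner of the moulding at (+70, +95, 0) mm from its origin; it meets the fence origin when the moulding is home. Axes as the moulding's.
- spindle_tip (a point): Centre of the tip of the ivory D spindle, on its axis, 22 mm above the moulding's top (72 mm above the bench) when out. z up along the spindle, x points out of its flat. 12 mm diameter, flat 2.5 mm from the axis, tip chamfered 1 mm. It can be turned against a light drag (0.015 N m); its angle varies.
- spindle (a joint): How far the spindle is pressed into the moulding, in m: 0 out, 0.006 at its stop. A spring pushes it out: about 3 N to start it, 10 N at the stop.
- knob: Loose black knob, 0.04 kg, bore-down on the bench. Origin: centre of underside, z up. Round hub 42 mm diameter, 0 to 18 mm high; on it a grip bar 38 mm long (its x), 14 mm wide (its y), from 18 to 36 mm. Blind D bore in the underside: 13.4 mm diameter, 14 mm deep, flat 2.9 mm from the axis on the +x side. A white pointer on the +x half of the bar marks the flat's side.
- knob_bore (a point): Centre of the inner end of the knob's bore, 14 mm above its underside; it meets the spindle tip when the knob is fully home (underside then 8 mm above the moulding with the spindle out, 2 mm with it pressed in). Axes as the knob's.
- grey_knob: Bystander: plain round grey knob of another model, 34 mm diameter, 20 mm high. Origin: centre of underside.
- tape_roll: Bystander: roll of blue tape lying flat, 68 mm outer diameter, 19 mm high. Origin: centre of underside.
- screwdriver: Bystander: screwdriver lying on the bench to the left (+y) of the fence, roughly along x.
Things that resemble listed ones, but are neither listed nor needed, are in the scene too. Of the things that look like the knob, take the one that is farthest from the robot's base at the start.

How it is judged (in metres and radians):
On the way, in this order (a step that is already met when the one before it is completed fails the run):
1. the moulding lies flat, square and flush in the fence corner (x of panel_corner in the frame of fence above -0.003 m and y of panel_corner in the frame of fence above -0.003 m and angle between the x axis of panel and the x axis of fence, either way round below 0.02 rad and angle between panel's own z axis and vertical below 0.02 rad), for 0.2 s.
2. the knob is fully home on the spindle, flat to flat (distance between knob_bore and spindle_tip below 0.003 m and angle between the x axis of knob and the x axis of spindle_tip, either way round below 0.4 rad), for 0.2 s.
At the end, for the whole second after the job is handed in: Moulding flat in the fence corner: corner within 3 mm, square within 0.02 rad. Knob bore end within 3 mm of the spindle tip, flats matched within 0.4 rad. Spindle pressed in more than 4.2 of its 6 mm, the robot still on the knob, at rest (all of step 1 and all of step 2 and x of panel_corner in the frame of fence below 0.003 m and y of panel_corner in the frame of fence below 0.003 m and value of joint spindle above 0.0042 m and contact force between any of the fingers, the arm and knob above 1 N and linear speed of knob below 0.02 m/s); the arm keeps its last pose, push and grip.
It fails at once if a bystander (grey knob, tape roll, screwdriver) is displaced by more than 20 mm (distance of any of grey_knob, tape_roll, screwdriver from where it was at the start of the episode above 0.02 m).
It also fails if it takes over 72 s, if anything falls off the work surface, if the arm or the gripper's body presses on something with over 40 N, if the wrist force passes 120 N, or if a joint passes its speed limit or range.

ROBOT

A 7-joint arm with a two-finger parallel gripper is mounted at the origin on the work surface. World frame = base frame: x ahead of the robot, y to its left, z up, the work surface at z = 0. Lengths are in m, angles in degrees, forces in N, time in s.
With the tool pointing down it reaches from about 0.425 to 0.875 m from the base axis. Payload 4.7 kg.
Tool frame: the origin (TCP) lies at the very end of the fingers, on their centre line; the grasp point (between the pads) lies env.grip_point_offset behind it (env.grip_point_offset is the distance from the TCP to the grasp point, in m); z points along the fingers, y is the direction in which the jaws open and shut (so a half turn about z gives the same grasp; the last joint's range is limited). The gripper opens to 87 mm and grips with 3 to 60 N. Pads are 19 mm wide; open, the fingers measure 117 mm over their backs; the gripper's body (75 mm by 190 mm) begins 51 mm behind the grasp point.
Start: joints at [77.584, 18.392, -4.016, 83.108, 1.295, 78.541, -3.26], TCP at [0.149, -0.633, 0.223] pointing down, gripper open.
Joint ranges: [-163.93, 163.93], [-17.29, 119.83], [-79.2, 71.16], [3.27, 140.29], [-89.18, 269.18], [5.43, 117.66], [-154.24, 154.24]. Speed limits (degrees/s): [147.25, 147.25, 180, 180, 180, 180, 180].

INTERFACE

Orientations are given as [roll, pitch, yaw] about the fixed x, y, z axes, in that order (R = Rz(yaw) Ry(pitch) Rx(roll)).
In Python, from cell import env gives the robot as it stands.
- The arm moves only by the tool send_rows, never from a script. Its argument "plan" is a list of rows, each a list of 7 numbers: the finger opening in mm, from 0 to 87, then the shift along the tool's x, y, z in mm, then the turn, a rotation vector about the tool's x, y, z in rad. A call has 1 to 12 rows; each row shifts and turns the commanded pose from where the row before left it, along the tool's axes as they then stand; what a row does not reach is not made up. A row lasts 1/10 s, in which the tool goes at most 50 mm and 8.59 degrees, less where a joint would pass 70% of its speed; a pose out of reach is approached as far as the arm can. A call is refused whole if a number of a shift passes 50 or a number of a turn 0.15, either way. A call with a gripper value outside its range is refused whole. The fingers move at their own pace and stop on an object; "grip_force" is the grip in N (left out, the last holds). Time passes only in rows, so rows that do not move let the fingers close. It gives the time, the measured TCP pose, the force and the opening at its end, in the units of the state.
- env.get_obs(): the state, without advancing time (a new reading comes with each control period).
- env.read_camera(name): name is "scene" or "top" or "wrist"; returns the picture (400x640x3 uint8, red, green, blue); there is no depth.
- env.get_calibration(name): a dict with "fx", "fy", "cx", "cy" (pixels), "extrinsics" (4x4, takes a point from camera to world coordinates). Camera axes: x right, y down, z forward; pixel columns grow to the right and rows downward; lengths in m; the calibration is good to about 2 mm. A picture is of the moment at which its call begins: read the wrist's pose just before it. get_calibration takes no time and is no camera call; for the wrist camera it gives the pose at the moment of the call.
- env.sign_off(): hands the job in, once; it reports no verdict.
Trained networks look in the newest picture that a camera, given by its name, has taken for a name from the list of things; names that differ only in an ending like _2 or _b are one class to them, and where a whole thing is asked for, a point or a joint stands for the part that bears it (a point fixed in the world has none). Each returns a list of dicts, best first, with "confidence" (0 to 1); they miss things now and then, are a little off and sometimes report something else, mostly with a low value. They report only what shows in the picture. A call takes as long as a camera call. They do not tell look-alikes from the thing itself.
- env.regions_of(camera, query): "region" (400x640 bool, what is visible of it) and "rect" ([left, top, right, bottom] in pixels, round what is visible of it).
The state is a dict: "time_s": time; "qpos": joint angles; "joint_velocities": joint speeds; "effort": joint torques, N m; "tool_pos": TCP position; "tool_rot": TCP orientation; "force": force on the tool from outside, world axes, zero at the start; "wrist_torque": the same for the moment, N m; "grip_width": finger opening in m.
Only numpy, scipy, OpenCV 4.12 (cv2) and the standard library are available. Lean on these libraries where they do the work, as an engineer would, in place of code of your own. Each camera call takes 0.05 s, during which the arm holds its last target. There are 200 camera calls.

## Working session

There is one attempt and no reset: what is moved stays moved. The work goes in short steps, Python scripts to look and compute and a tool call to move; the robot and the scene stay as the last step left them, time stands still between calls to the robot, and variables do not carry over. Pictures are saved under pics/ and viewed, about 8 in all and at most 12, crops included, and the job is handed in when it is done.

Besides the shell and the picture viewer there is one more tool, called after ">>>" as name([rows], argument=value, ...), one row to a line, values as JSON. send_rows: Moves the arm, as the interface text tells. Its arguments: {"type":"object","properties":{"plan":{"type":"array"},"grip_force":{"type":"number"}},"required":["plan"]}

```bash
mkdir -p pics; ls
python3 - <<'E'
from cell import env
import cv2,numpy as np
o=env.get_obs(); print({k:np.round(v,4).tolist() for k,v in o.items()}, env.grip_point_offset)
for c in ("scene","top"):
    im=env.read_camera(c); cv2.imwrite(f"pics/{c}0.png",im[:,:,::-1])
    k=env.get_calibration(c); print(c,k["fx"],k["fy"],k["cx"],k["cy"],np.round(k["extrinsics"],4).tolist())
    for q in ("knob","panel","fence","spindle_tip","grey_knob","tape_roll","screwdriver"):
        print(c,q,[(round(r["confidence"],2),np.round(r["rect"]).tolist()) for r in env.regions_of(c,q)])
E
```

```text
pics
{'time_s': 0.0, 'qpos': [77.5841, 18.4398, -4.0159, 83.1741, 1.2939, 78.5398, -3.2596], 'joint_velocities': [-0.0568, 0.0856, 0.0391, -0.1021, 0.007, -0.0317, 0.0018], 'effort': [0.0004, -49.1283, -0.4032, -31.2528, -0.0637, 0.0435, 0.0002], 'tool_pos': [0.1485, -0.6322, 0.2215], 'tool_rot': [-179.8915, 0.0045, 13.2262], 'force': [-0.2978, 0.067, -0.1057], 'wrist_torque': [-0.0142, -0.0162, 0.0123], 'grip_width': 0.0871} 0.0187
scene 449.58091808046294 449.58091808046294 315.9298499500354 204.89125102507884 [[0.4233, 0.6298, -0.6512, 1.3014], [0.9059, -0.3056, 0.2933, -0.3482], [-0.0143, -0.7141, -0.6999, 0.912], [0.0, 0.0, 0.0, 1.0]]
scene knob [(0.84, [228.0, 260.0, 247.0, 279.0]), (0.72, [276.0, 232.0, 288.0, 254.0]), (0.59, [170.0, 224.0, 187.0, 237.0]), (0.54, [245.0, 236.0, 261.0, 254.0])]
scene panel [(0.73, [304.0, 195.0, 395.0, 267.0])]
scene fence [(0.72, [334.0, 198.0, 423.0, 286.0]), (0.62, [227.0, 258.0, 248.0, 281.0])]
scene spindle_tip [(0.57, [309.0, 196.0, 396.0, 267.0])]
scene grey_knob [(0.75, [173.0, 255.0, 186.0, 267.0])]
scene tape_roll [(0.68, [210.0, 214.0, 238.0, 234.0])]
scene screwdriver [(0.74, [408.0, 153.0, 427.0, 176.0])]
top 397.48259975001275 397.48259975001275 321.8746558546098 196.98862789831077 [[-0.0113, -0.9985, 0.0539, 0.4901], [-0.9999, 0.0115, 0.003, -0.0154], [-0.0036, -0.0539, -0.9985, 0.9892], [0.0, 0.0, 0.0, 1.0]]
top knob [(0.64, [453.0, 249.0, 469.0, 265.0]), (0.61, [383.0, 193.0, 402.0, 213.0]), (0.6, [408.0, 168.0, 426.0, 188.0]), (0.58, [353.0, 179.0, 369.0, 200.0])]
top panel [(0.74, [246.0, 133.0, 333.0, 202.0]), (0.69, [395.0, 229.0, 420.0, 256.0])]
top fence [(0.9, [231.0, 115.0, 332.0, 201.0]), (0.27, [247.0, 135.0, 334.0, 201.0])]
top spindle_tip []
top grey_knob [(0.7, [462.0, 206.0, 476.0, 222.0])]
top tape_roll [(0.76, [395.0, 230.0, 423.0, 261.0])]
top screwdriver [(0.64, [151.0, 182.0, 167.0, 263.0])]
```

Run:
```python
import cv2
im=cv2.imread("pics/top0.png")[95:285,130:490]
cv2.imwrite("pics/top0c.png",cv2.resize(im,None,fx=2.2,fy=2.2,interpolation=cv2.INTER_CUBIC))
im=cv2.imread("pics/scene0.png")[140:300,150:440]
cv2.imwrite("pics/scene0c.png",cv2.resize(im,None,fx=2.7,fy=2.7,interpolation=cv2.INTER_CUBIC))
```

```text
(no output)
```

View pics/top0c.png

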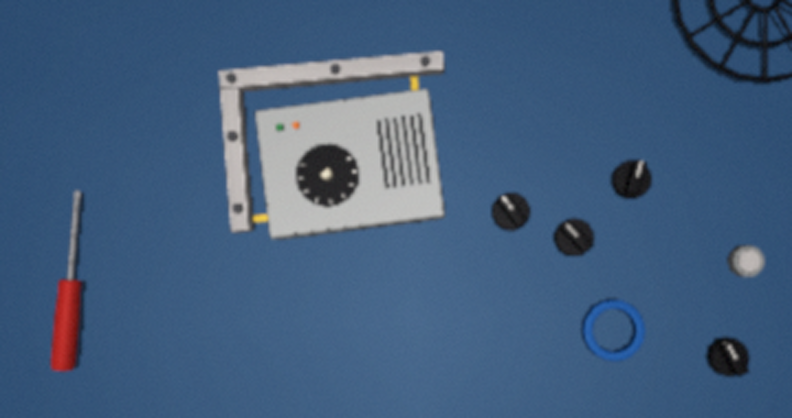

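View pics/scene0c.png

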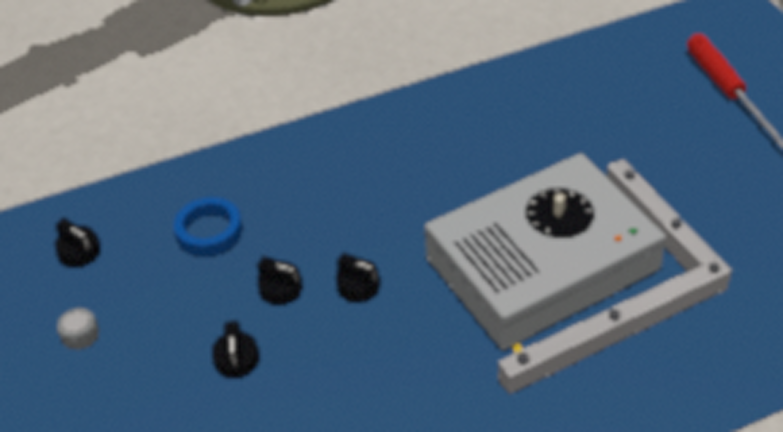

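```bash
cat > h.py <<'E'
from cell import env
import cv2,numpy as np
from scipy.spatial.transform import Rotation as R
def ray(cal,uv,z):
    uv=np.atleast_2d(np.asarray(uv,float)); E=np.array(cal["extrinsics"])
    d=np.c_[(uv[:,0]-cal["cx"])/cal["fx"],(uv[:,1]-cal["cy"])/cal["fy"],np.ones(len(uv))]@E[:3,:3].T
    o=E[:3,3]; return (o+d*((z-o[2])/d[:,2])[:,None])[:,:2]
def proj(cal,P):
    E=np.array(cal["extrinsics"]); p=(np.atleast_2d(P)-E[:3,3])@E[:3,:3]
    return np.c_[p[:,0]/p[:,2]*cal["fx"]+cal["cx"],p[:,1]/p[:,2]*cal["fy"]+cal["cy"]]
def snap(name,fn):
    cal=env.get_calibration(name); im=env.read_camera(name)
    cv2.imwrite(f"pics/{fn}.png",im[:,:,::-1]); return cal,im
def move_to(pos,yaw):
    "shift in tool axes (mm) and rotvec for going to a down pose"
    o=env.get_obs(); A=R.from_euler('xyz',o["tool_rot"],degrees=True); B=R.from_euler('xyz',[180,0,yaw],degrees=True)
    print("pos",np.round(o["tool_pos"],4),"rot",np.round(o["tool_rot"],2),"F",np.round(o["force"],2),"w",round(o["grip_width"],4),"t",o["time_s"])
    print("shift mm",np.round(A.inv().apply(np.array(pos)-o["tool_pos"])*1000,1),"rotvec",np.round((A.inv()*B).as_rotvec(),3))
E
python3 - <<'E'
from h import *
c=env.get_calibration("top")
for n,uv in (("A",(361.8,190.9)),("B",(390.9,202.7)),("C",(416.8,175.9)),("D",(461,256.8))):
    p=ray(c,uv,.025)[0]; print(n,p,np.hypot(*p))
f=lambda L:[(130+u/2.2,95+v/2.2) for u,v in L]
print("panel top corners",ray(c,f([(256,111),(428,90),(443,214),(272,237)]),.05))
print("fence outer top",ray(c,f([(218,71),(443,52),(443,71),(243,88),(252,229),(231,232)]),.028))
print("spindle",ray(c,f([(326,173)]),.072), "dial",ray(c,f([(327,175)]),.05))
E0=np.array(env.get_calibration("wrist")["extrinsics"]);o=env.get_obs()
A=R.from_euler('xyz',o["tool_rot"],degrees=True).as_matrix()
print("cam in tool",A.T@(E0[:3,3]-o["tool_pos"]),(A.T@E0[:3,:3]).round(3), env.get_calibration("wrist")["fx"])
move_to((.45,-.3,.25),5)
E
```

```text
A [ 0.55586168 -0.10968083] 0.5665792850430786
B [ 0.52635794 -0.17976801] 0.5562096897004533
C [ 0.59090886 -0.24412038] 0.6393497045700973
D [ 0.39415483 -0.34567684] 0.5242618697795777
panel top corners [[ 0.66594563  0.1661217 ]
 [ 0.68668325 -0.02057622]
 [ 0.55173043 -0.03514724]
 [ 0.52906582  0.14904629]]
fence outer top [[ 0.71544643  0.2126219 ]
 [ 0.73377884 -0.03788248]
 [ 0.71240811 -0.03761354]
 [ 0.6960113   0.18479921]
 [ 0.53904843  0.17491914]
 [ 0.53600629  0.19806224]]
spindle [[0.59501941 0.08809634]] dial [[0.59535537 0.08951073]]
cam in tool [ 6.90181329e-02 -1.74977657e-05 -1.63609184e-01] [[-0.001 -0.968 -0.253]
 [ 1.    -0.001  0.   ]
 [-0.    -0.253  0.968]] 330.7486863346769
pos [ 0.1487 -0.6328  0.2226] rot [179.99   0.    13.23] F [-0.15  0.44 -0.09] w 0.0868 t 0.8
shift mm [ 369.5 -255.   -27.4] rotvec [0.    0.    0.144]
```

>>> send_rows([
  [87, 46, -32, -3, 0, 0, 0],
  [87, 46, -32, -3, 0, 0, 0],
  [87, 46, -32, -3, 0, 0, 0],
  [87, 46, -32, -3, 0, 0, 0],
  [87, 46, -32, -3, 0, 0, 0],
  [87, 46, -32, -3, 0, 0, 0],
  [87, 46, -32, -3, 0, 0, 0],
  [87, 46, -32, -3, 0, 0, 0.144],
  [87, 8, -43, 0, 0, 0, 0],
  [87, 8, -43, 0, 0, 0, 0],
  [87, 8, -43, 0, 0, 0, 0],
  [87, 8, -43, 0, 0, 0, 0],
])

```text
time_s: 2.0
tool_pos: [0.4279, -0.1628, 0.2439]
tool_rot: [180.0, -0.0, 5.7]
force: [0.7, -0.6, 0.2]
grip_width: 0.0869
```

>>> send_rows([
  [87, 11, -43, 0, 0, 0, 0],
  [87, 11, -43, 0, 0, 0, 0],
  [87, 11, -43, 0, 0, 0, 0],
  [87, 11, -43, 0, 0, 0, 0],
  [87, 0, 0, 0, 0, 0, 0],
  [87, 0, 0, 0, 0, 0, 0],
])

```text
time_s: 2.6
tool_pos: [0.4547, 0.0117, 0.2439]
tool_rot: [179.9, -0.0, 5.8]
force: [-0.8, -1.0, 0.0]
grip_width: 0.0869
```

Run:
```python
from h import *
c,im=snap("wrist","w1")
np.save("w1.npy",np.array(c["extrinsics"])); print({k:c[k] for k in("fx","cx","cy")})
for q in ("panel","fence","spindle_tip"):
    print(q,[(round(r["confidence"],2),r["rect"]) for r in env.regions_of("wrist",q)])
move_to((.5,.07,.2),5)
```

```text
{'fx': 330.7486863346769, 'cx': 325.79553655066167, 'cy': 198.6247076222893}
panel [(0.89, [187.6, 2.5, 382.9, 97.6])]
fence [(0.69, [151.9, 0.0, 194.5, 86.3]), (0.65, [624.9, 152.7, 640.0, 181.9])]
spindle_tip [(0.65, [251.5, 17.4, 267.4, 35.2])]
pos [0.4546 0.0093 0.2436] rot [1.7999e+02 2.0000e-02 5.5100e+00] F [ 0.61  0.09 -0.44] w 0.0869 t 2.8
shift mm [ 51.1 -56.   43.5] rotvec [0.    0.    0.009]
```

View pics/w1.png

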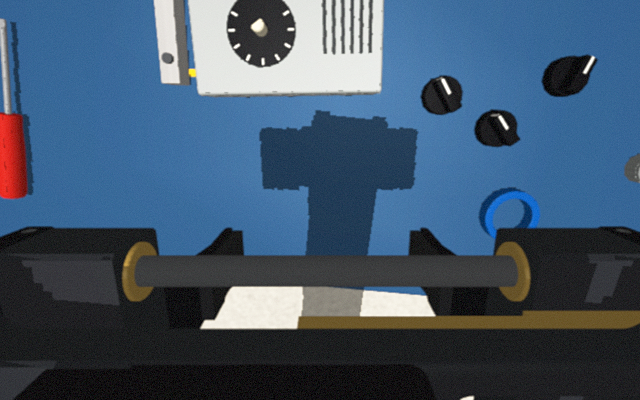

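Wrist view: panel at the top edge (x 188–383, near edge at row 97), spindle at (259,27), fence short bar at (172,60), and three knobs on the right. I need to go further forward to see it all.

>>> send_rows([
  [87, 40, -14, 0, 0, 0, 0],
  [87, 40, -14, 0, 0, 0, 0],
  [87, 40, -14, 0, 0, 0, 0],
  [87, 0, 0, 0, 0, 0, 0],
  [87, 0, 0, 0, 0, 0, 0],
  [87, 0, 0, 0, 0, 0, 0],
])

```text
time_s: 3.4
tool_pos: [0.5693, 0.0633, 0.2436]
tool_rot: [179.9, 0.0, 5.6]
force: [-0.2, 0.3, 0.3]
grip_width: 0.0871
```

Run:
```python
from h import *
c,im=snap("wrist","w2")
np.save("w2.npy",np.array(c["extrinsics"]))
for q in ("panel","fence","spindle_tip"):
    print(q,[(round(r["confidence"],2),r["rect"]) for r in env.regions_of("wrist",q)])
cv2.imwrite("pics/w2c.png",cv2.resize(im[0:230,150:450,::-1],None,fx=2.6,fy=2.6,interpolation=cv2.INTER_CUBIC))
```

```text
panel [(0.64, [231.7, 72.6, 418.2, 204.7])]
fence []
spindle_tip [(0.59, [297.3, 146.0, 309.6, 161.9])]
```

View pics/w2c.png

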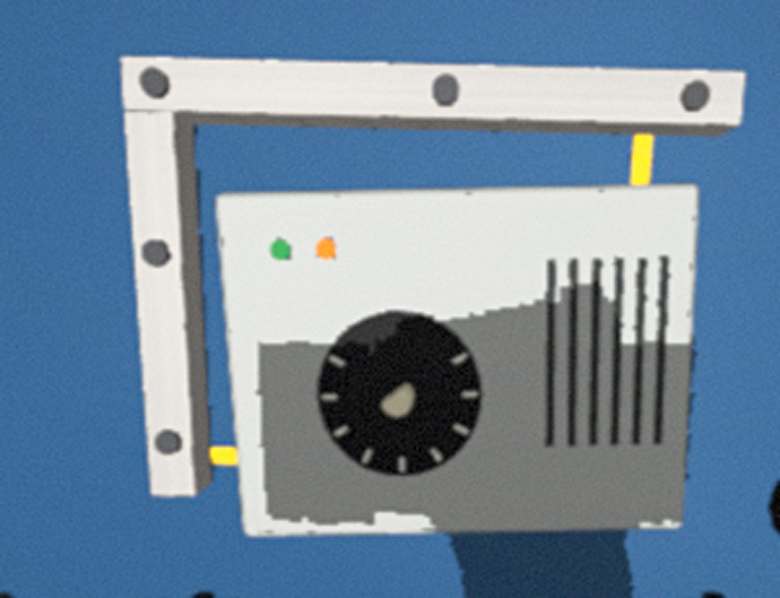

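Run:
```python
from h import *
c=env.get_calibration("wrist")
f=lambda L:[(150+u/2.6,v/2.6) for u,v in L]
F=ray(c,f([(175,111),(742,124),(196,494)]),.028)
P=ray(c,f([(217,195),(697,185),(681,528),(246,534)]),.05)
print(F,P)
d=F[0]-F[1]; print("fence yaw",np.degrees(np.arctan2(-d[0],d[1])), "from short",np.degrees(np.arctan2(*(F[0]-F[2])[::-1])),np.linalg.norm(d),np.linalg.norm(F[0]-F[2]))
for a,b in((0,1),(3,2)): d=P[a]-P[b]; print("panel yaw",np.degrees(np.arctan2(-d[0],d[1])),np.linalg.norm(d))
for a,b in((0,3),(1,2)): d=P[a]-P[b]; print("panel yaw",np.degrees(np.arctan2(d[1],d[0])),np.linalg.norm(d))
print("spindle",ray(c,f([(398,400)]),.072),"dial",ray(c,f([(400,393)]),.05))
```

```text
[[ 0.69834478  0.19101747]
 [ 0.71597803 -0.03958804]
 [ 0.53886047  0.17915616]] [[ 0.66602876  0.16722412]
 [ 0.68796719 -0.01962394]
 [ 0.54965633 -0.03594459]
 [ 0.5288745   0.15100092]]
fence yaw 4.37261272779185 from short 4.253421724159247 0.2312786883590151 0.15992478255768752
panel yaw 6.696619717420769 0.18813158988908824
panel yaw 6.34325148166116 0.1880970738672157
panel yaw 6.745849759411935 0.13811040496227542
panel yaw 6.729768110294028 0.13927044719887804
spindle [[0.59565753 0.08899409]] dial [[0.59586185 0.0895944 ]]
```

Run:
```python
from h import *
move_to((.496,.0572,.015),4.3)
```

```text
pos [0.5695 0.0636 0.2446] rot [ 1.7988e+02 -8.0000e-02  5.5900e+00] F [-0.64  1.17 -0.66] w 0.0872 t 3.6
shift mm [-74.1  -1.3 229.5] rotvec [ 0.002 -0.001  0.023]
```

>>> send_rows([
  [87, -37, -0.6, 15, 0, 0, 0],
  [87, -37, -0.6, 15, 0, 0, 0],
  [87, 0, 0, 40, 0, 0, 0],
  [87, 0, 0, 40, 0, 0, 0],
  [87, 0, 0, 40, 0, 0, 0],
  [87, 0, 0, 40, 0, 0, 0],
  [87, 0, 0, 25, 0, 0, 0.023],
  [87, 0, 0, 14, 0, 0, 0],
  [87, 0, 0, 0, 0, 0, 0],
  [87, 0, 0, 0, 0, 0, 0],
])

```text
time_s: 4.6
tool_pos: [0.4972, 0.0584, 0.0159]
tool_rot: [180.0, -0.1, 4.4]
force: [-0.8, 0.8, 0.5]
grip_width: 0.0869
```

>>> send_rows([
  [87, 8, 0, 0, 0, 0, 0],
  [87, 8, 0, 0, 0, 0, 0],
  [87, 6, 0, 0, 0, 0, 0],
  [87, 6, 0, 0, 0, 0, 0],
  [87, 5, 0, 0, 0, 0, 0],
  [87, 5, 0, 0, 0, 0, 0],
  [87, 5, 0, 0, 0, 0, 0],
  [87, 5, 0, 0, 0, 0, 0],
  [87, 4, 0, 0, 0, 0, 0],
])

```text
time_s: 5.5
tool_pos: [0.5484, 0.0622, 0.0145]
tool_rot: [180.0, 0.0, 4.3]
force: [-1.2, 0.1, -1.0]
grip_width: 0.087
```

>>> send_rows([
  [87, 3, 0, 0, 0, 0, 0],
  [87, 2, 0, 0, 0, 0, 0],
  [87, 2, 0, 0, 0, 0, 0],
  [87, 1, 0, 0, 0, 0, 0],
])

```text
time_s: 5.9
tool_pos: [0.5553, 0.0628, 0.0145]
tool_rot: [180.0, 0.1, 4.3]
force: [-5.2, -1.4, 3.1]
grip_width: 0.0867
```

>>> send_rows([
  [87, 1, 0, 0, 0, 0, 0],
  [87, 1, 0, 0, 0, 0, 0],
  [87, 0, 0, 0, 0, 0, 0],
])

```text
time_s: 6.2
tool_pos: [0.5552, 0.0628, 0.0144]
tool_rot: [179.9, 0.3, 4.3]
force: [-9.1, -1.1, 6.8]
grip_width: 0.0867
```

>>> send_rows([
  [87, -8, 0, 0, 0, 0, 0],
  [87, -8, 0, -20, 0, 0, 0],
  [87, 0, 0, -40, 0, 0, -0.15],
  [87, 0, 0, -40, 0, 0, -0.15],
  [87, 0, 0, 0, 0, 0, -0.15],
  [87, 0, 0, 0, 0, 0, -0.15],
  [87, 0, 0, 0, 0, 0, -0.15],
  [87, 0, 0, 0, 0, 0, -0.15],
  [87, 0, 0, 0, 0, 0, -0.15],
  [87, 0, 0, 0, 0, 0, -0.15],
  [87, 0, 0, 0, 0, 0, -0.15],
  [87, 0, 0, 0, 0, 0, -0.15],
])

```text
time_s: 7.4
tool_pos: [0.5428, 0.0619, 0.115]
tool_rot: [179.9, 0.0, 90.6]
force: [-0.1, 0.5, -0.6]
grip_width: 0.0871
```

Run:
```python
from h import *
move_to((.6475,-.0655,.015),94.3)
```

```text
pos [0.5428 0.0619 0.115 ] rot [1.7986e+02 1.0000e-02 9.0640e+01] F [-0.05  0.5  -0.64] w 0.0871 t 7.4
shift mm [-128.5  103.   100.3] rotvec [ 0.002  0.    -0.064]
```

>>> send_rows([
  [87, -43, 34, 0, 0, 0, 0],
  [87, -43, 34, 0, 0, 0, 0],
  [87, -42.5, 35, 0, 0, 0, 0],
  [87, 0, 0, 30, 0, 0, -0.064],
  [87, 0, 0, 40, 0, 0, 0],
  [87, 0, 0, 30, 0, 0, 0],
  [87, 0, 0, 0, 0, 0, 0],
  [87, 0, 0, 0, 0, 0, 0],
])

```text
time_s: 8.2
tool_pos: [0.637, -0.0545, 0.0153]
tool_rot: [179.9, -0.0, 94.0]
force: [0.5, 0.4, 0.6]
grip_width: 0.087
```

>>> send_rows([
  [87, 8, 0, 0, 0, 0, 0],
  [87, 8, 0, 0, 0, 0, 0],
  [87, 6, 0, 0, 0, 0, 0],
  [87, 5, 0, 0, 0, 0, 0],
  [87, 5, 0, 0, 0, 0, 0],
  [87, 4, 0, 0, 0, 0, 0],
  [87, 4, 0, 0, 0, 0, 0],
  [87, 3, 0, 0, 0, 0, 0],
])

```text
time_s: 9.0
tool_pos: [0.634, -0.0155, 0.0148]
tool_rot: [180.0, 0.3, 93.9]
force: [0.6, -11.8, 4.8]
grip_width: 0.087
```

Run:
```python
from h import *
# target TCP when home
a=np.radians(4.3);print(np.array([.6985,.191])+np.array([[np.cos(a),-np.sin(a)],[np.sin(a),np.cos(a)]])@[-.07,-.1995])
move_to((.6437,-.0131,.015),94.3)
```

```text
[ 0.6436553  -0.01318695]
pos [ 0.634  -0.0155  0.0148] rot [180.     0.33  93.92] F [  0.63 -11.84   4.78] w 0.087 t 9.0
shift mm [ 1.7  9.8 -0.2] rotvec [-0.     0.006 -0.007]
```

>>> send_rows([
  [87, 1, 0, 0, 0, 0, 0],
  [87, 1, 0, 0, 0, 0, 0],
  [87, 0, 0, 0, 0, 0, 0],
])

```text
time_s: 9.3
tool_pos: [0.634, -0.0156, 0.0148]
tool_rot: [-180.0, 0.4, 93.9]
force: [0.9, -10.1, 4.8]
grip_width: 0.0868
```

>>> send_rows([
  [87, -8, 0, 0, 0, 0, 0],
  [87, -8, 0, -20, 0, 0, 0],
  [87, 0, 0, -40, 0, 0, 0],
  [87, 0, 0, -40, 0, 0, 0],
  [87, 6, 0, -45, 0, 0, 0],
  [87, 6, 0, -45, 0, 0, 0],
  [87, 0, 0, 0, 0, 0, 0],
  [87, 0, 0, 0, 0, 0, 0],
  [87, 0, 0, 0, 0, 0, 0],
])

```text
time_s: 10.2
tool_pos: [0.6328, -0.0136, 0.2031]
tool_rot: [-179.9, -0.0, 94.0]
force: [0.6, -0.4, 0.4]
grip_width: 0.0869
```

Run:
```python
from h import *
c,im=snap("wrist","w3")
np.save("w3.npy",np.array(c["extrinsics"])); move_to((.6,-.25,.2),94.3)
a=np.radians(4.3);M=np.array([[np.cos(a),-np.sin(a)],[np.sin(a),np.cos(a)]])
P=np.array([.6985,.191])+np.array([[0,0],[-.14,0],[-.14,-.19],[0,-.19]])@M.T
q=proj(c,np.c_[P,np.full(4,.05)]);print(q)
x0,y0=np.maximum(q.min(0)-35,0).astype(int);x1,y1=(q.max(0)+35).astype(int);print(x0,y0)
im=im[y0:y1,x0:x1,::-1];s=min(800/im.shape[1],600/im.shape[0]);print(s)
cv2.imwrite("pics/w3c.png",cv2.resize(im,None,fx=s,fy=s,interpolation=cv2.INTER_CUBIC))
```

```text
pos [ 0.6326 -0.0139  0.2027] rot [-1.7983e+02 -4.0000e-02  9.3960e+01] F [0.21 0.26 0.19] w 0.0866 t 10.25
shift mm [-233.3  -48.9    2.7] rotvec [-0.003 -0.001 -0.006]
[[422.34709317 -51.28818909]
 [253.06169597 -49.90453183]
 [265.12130295 176.11272231]
 [409.1496615  175.28286993]]
218 0
2.843601895734597
```

View pics/w3c.png

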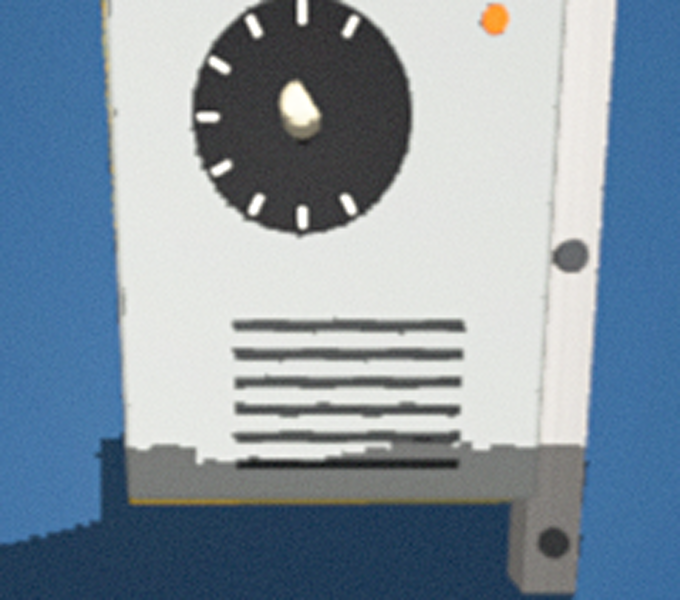

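>>> send_rows([
  [87, 34, 0, 0, 0, 0, 0],
  [87, 34, 0, 30, 0, 0, 0],
  [87, 34, 0, 43, 0, 0, 0],
  [87, 0, 0, 0, 0, 0, 0],
  [87, 0, 0, 0, 0, 0, 0],
  [87, 0, 0, 0, 0, 0, 0],
])

```text
time_s: 10.85
tool_pos: [0.6274, 0.0836, 0.1354]
tool_rot: [-180.0, 0.0, 93.9]
force: [0.7, 0.1, -0.2]
grip_width: 0.087
```

Run:
```python
from h import *
c,im=snap("wrist","w4"); move_to((.6,-.25,.2),94.3)
q=proj(c,[[.624,.1152,.072]])[0]; print(q)
x0,y0=(q-45).astype(int); x0=max(x0,0);y0=max(y0,0);print(x0,y0)
cv2.imwrite("pics/w4c.png",cv2.resize(im[y0:y0+90,x0:x0+90,::-1],None,fx=6,fy=6,interpolation=cv2.INTER_CUBIC))
```

```text
pos [0.6277 0.0834 0.1359] rot [1.7995e+02 3.0000e-02 9.3820e+01] F [-0.01 -0.1   0.89] w 0.0869 t 10.9
shift mm [-330.8  -49.8  -64. ] rotvec [ 0.001  0.    -0.008]
[323.72743845 167.53520445]
278 122
```

View pics/w4c.png

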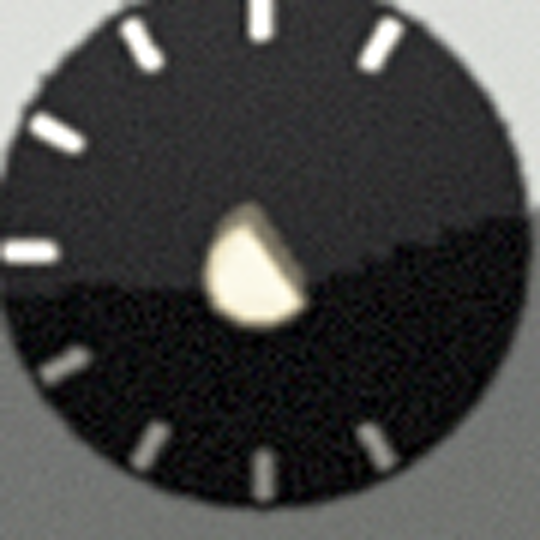

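Run:
```python
from h import *
from scipy.optimize import least_squares
c=env.get_calibration("wrist"); im=cv2.imread("pics/w4.png")
g=cv2.resize(im[147:182,303:345].min(2),None,fx=8,fy=8,interpolation=cv2.INTER_CUBIC)
for th in (110,150,180):
    cs,_=cv2.findContours((g>th).astype(np.uint8),cv2.RETR_EXTERNAL,cv2.CHAIN_APPROX_NONE)
    k=max(cs,key=cv2.contourArea)[:,0,:]
    uv=(k+.5)/8-.5+[303,147]; W=ray(c,uv,.072)*1000
    def sd(p):
        d=W-p[:2]; n=np.array([np.cos(p[2]),np.sin(p[2])])
        return np.maximum(np.hypot(*d.T)-p[3],d@n-p[4])
    best=min((least_squares(sd,[*W.mean(0),a,5.5,2.5],loss="soft_l1") for a in np.arange(0,6.3,.6)),key=lambda r:r.cost)
    print(th,best.x.round(2),np.degrees(best.x[2])%360,best.cost)
```

```text
110 [622.38 115.29   6.94   6.22   2.45] 37.72025675250018 2.1090322412271814
150 [622.31 115.12   0.68   5.72   2.09] 38.71407258839989 0.9167015566461088
180 [622.32 115.06   6.97   5.38   1.82] 39.20502040294224 1.0134098887740952
```

>>> send_rows([
  [87, 2, -45, 0, 0, 0, 0],
  [87, 2, -45, 0, 0, 0, 0],
  [87, 2, -45, 0, 0, 0, 0],
  [87, 0, 0, 30, 0, 0, 0],
  [87, 0, 0, 40, 0, 0, 0],
  [87, 0, 0, 40, 0, 0, 0],
  [87, 0, 0, 10, 0, 0, 0],
  [87, 0, 0, 0, 0, 0, 0],
  [87, 0, 4, 0, 0, 0, 0],
  [87, 0, 4, 0, 0, 0, 0],
  [87, 0, 2, 0, 0, 0, 0],
])

```text
time_s: 12.0
tool_pos: [0.5038, 0.0826, 0.0171]
tool_rot: [179.8, 0.0, 93.9]
force: [-0.1, -0.0, 0.7]
grip_width: 0.0868
```

>>> send_rows([
  [87, 0, 2, 0, 0, 0, 0],
  [87, 0, 2, 0, 0, 0, 0],
  [87, 0, 0, 0, 0, 0, 0],
])

```text
time_s: 12.3
tool_pos: [0.5061, 0.0827, 0.0157]
tool_rot: [180.0, -0.0, 94.0]
force: [0.3, -0.4, -0.5]
grip_width: 0.0866
```

>>> send_rows([
  [87, 0, 1, 0, 0, 0, 0],
  [87, 0, 1, 0, 0, 0, 0],
  [87, 0, 1, 0, 0, 0, 0],
])

```text
time_s: 12.6
tool_pos: [0.5084, 0.0828, 0.0154]
tool_rot: [-180.0, 0.0, 94.0]
force: [-1.8, 0.2, 1.7]
grip_width: 0.0873
```

>>> send_rows([
  [87, 0, 1, 0, 0, 0, 0],
  [87, 0, 1, 0, 0, 0, 0],
])

```text
time_s: 12.8
tool_pos: [0.5089, 0.0828, 0.0153]
tool_rot: [-179.8, 0.1, 94.0]
force: [-9.3, -1.6, 8.7]
grip_width: 0.0871
```

>>> send_rows([
  [87, 0, -8, 0, 0, 0, 0],
  [87, 0, -4, -40, 0, 0, 0],
  [87, 0, 0, -50, 0, 0, 0],
  [87, 0, 0, -50, 0, 0, 0],
  [87, -45, 5, 0, 0, 0, 0],
  [87, -45, 5, 0, 0, 0, 0],
  [87, -45, 5, 0, 0, 0, 0],
  [87, -45, 5, 0, 0, 0, 0],
  [87, -45, 5, 0, 0, 0, 0],
  [87, -45, 5, 0, 0, 0, 0],
  [87, -45, 5, 0, 0, 0, 0],
  [87, 0, 0, 0, 0, 0, 0.15],
])

```text
time_s: 14.0
tool_pos: [0.5545, -0.239, 0.1541]
tool_rot: [180.0, 0.1, 84.6]
force: [0.0, 0.1, 0.5]
grip_width: 0.0873
```

>>> send_rows([
  [87, 0, 0, 0, 0, 0, 0.15],
  [87, 0, 0, 0, 0, 0, 0.15],
  [87, 0, 0, 0, 0, 0, 0.15],
  [87, 0, 0, 0, 0, 0, 0.15],
  [87, 0, 0, 0, 0, 0, 0.15],
  [87, 0, 0, 0, 0, 0, 0.15],
  [87, 0, 0, 0, 0, 0, 0.15],
  [87, 0, 0, 0, 0, 0, 0.15],
  [87, 0, 0, 0, 0, 0, 0.15],
  [87, 0, 0, 0, 0, 0, 0.15],
  [87, 0, 0, 0, 0, 0, 0.15],
  [87, 0, 0, 0, 0, 0, 0.15],
])

```text
time_s: 15.2
tool_pos: [0.5554, -0.2296, 0.1554]
tool_rot: [180.0, -0.0, -18.1]
force: [-0.5, -0.9, -0.7]
grip_width: 0.0874
```

Run:
```python
from h import *
move_to((.577,-.235,.13),-32)
print(np.round(env.get_obs()["qpos"],1))
```

```text
pos [ 0.5554 -0.2296  0.1554] rot [ 1.800e+02 -4.000e-02 -1.811e+01] F [-0.53 -0.94 -0.69] w 0.0874 t 15.2
shift mm [22.2 -1.6 25.4] rotvec [-0.    -0.001  0.242]
[ 50.8  18.6 -37.3  94.4  11.8  71.  -97. ]
```

>>> send_rows([
  [87, 11, -1, 12, 0, 0, 0.12],
  [87, 10, 0, 12, 0, 0, 0.12],
  [87, 0, 0, 0, 0, 0, 0],
  [87, 0, 0, 0, 0, 0, 0],
])

```text
time_s: 15.6
tool_pos: [0.5749, -0.2359, 0.1313]
tool_rot: [-180.0, 0.0, -31.3]
force: [0.1, 0.4, -0.3]
grip_width: 0.0868
```

Run:
```python
from h import *
c,im=snap("wrist","w5"); move_to((.591,-.244,.08),-32)
print([(round(r["confidence"],2),np.round(r["rect"]).tolist(),ray(c,[np.argwhere(r["region"])[:,::-1].mean(0)],.025).round(4).tolist()) for r in env.regions_of("wrist","knob")])
q=proj(c,[[.591,-.244,.036]])[0]; print(q)
x0,y0=np.maximum(q-65,0).astype(int);print(x0,y0)
cv2.imwrite("pics/w5c.png",cv2.resize(im[y0:y0+130,x0:x0+130,::-1],None,fx=4,fy=4,interpolation=cv2.INTER_CUBIC))
```

```text
pos [ 0.5751 -0.236   0.1318] rot [-1.7999e+02 -1.0000e-02 -3.1360e+01] F [-1.12  0.22 -0.25] w 0.0866 t 15.65
shift mm [17.7 -1.4 51.8] rotvec [-0.    -0.     0.011]
[(0.85, [285.0, 239.0, 325.0, 290.0], [[0.539, -0.1912]]), (0.64, [223.0, 286.0, 243.0, 305.0], [[0.5411, -0.116]]), (0.59, [302.0, 147.0, 356.0, 198.0], [[0.592, -0.2484]])]
[324.21834029 178.46321122]
259 113
```

View pics/w5c.png

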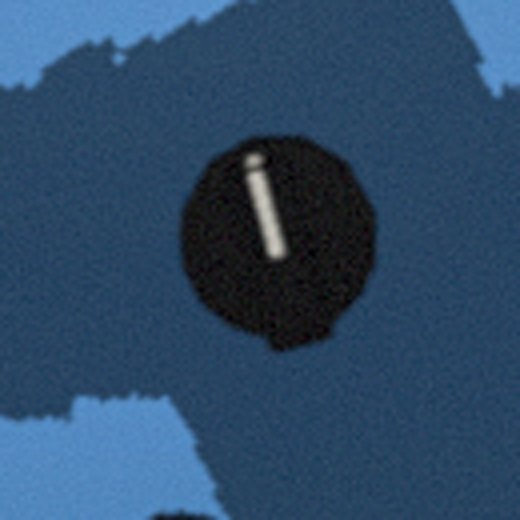

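Run:
```python
from h import *
c=env.get_calibration("wrist"); f=lambda L:[(259+u/4,113+v/4) for u,v in L]
p=ray(c,f([(277,257),(257,172)]),.036);d=p[1]-p[0];print("pointer",p,np.linalg.norm(d),np.degrees(np.arctan2(*d[::-1])))
# hub: rims left 181, right 376 , top 136 (crop)
for z in (.0,.018): print(z,ray(c,f([(181,230),(376,230),(278,136)]),z))
# end of bar at bottom: corners
b=ray(c,f([(270,350),(333,330)]),.036);print("bar end",b.mean(0),np.linalg.norm(b[1]-b[0]))
```

```text
pointer [[ 0.59044267 -0.24742311]
 [ 0.60697478 -0.25288789]] 0.01741190500253651 -18.29156875706879
0.0 [[ 0.60100838 -0.22875119]
 [ 0.57802841 -0.2663563 ]
 [ 0.60759961 -0.25842051]]
0.018 [[ 0.6030199  -0.23137272]
 [ 0.58143843 -0.26668928]
 [ 0.60921    -0.25923644]]
bar end [ 0.57324411 -0.242758  ] 0.013418812087623603
```

Run:
```python
from h import *
move_to((.5913,-.2485,.06),-18.3)
```

```text
pos [ 0.5752 -0.236   0.1321] rot [-1.800e+02 -4.000e-02 -3.139e+01] F [ 1.04 -0.04 -0.28] w 0.0869 t 15.7
shift mm [20.2  2.3 72.1] rotvec [-0.    -0.001 -0.228]
```

>>> send_rows([
  [87, 20.2, 2.3, 0, 0, 0, -0.114],
  [87, 0, 0, 30, 0, 0, -0.114],
  [87, 0, 0, 30, 0, 0, 0],
  [87, 0, 0, 12, 0, 0, 0],
  [87, 0, 0, 0, 0, 0, 0],
  [87, 0, 0, 0, 0, 0, 0],
])

```text
time_s: 16.3
tool_pos: [0.592, -0.2489, 0.0608]
tool_rot: [180.0, -0.1, -18.4]
force: [-0.5, -1.0, 0.7]
grip_width: 0.0868
```

Run:
```python
from h import *
move_to((.5913,-.2485,.0205),-18.3)
```

```text
pos [ 0.592  -0.2489  0.0608] rot [ 1.7999e+02 -1.0000e-01 -1.8440e+01] F [-0.49 -1.    0.73] w 0.0868 t 16.3
shift mm [-0.8 -0.2 40.3] rotvec [ 0.    -0.002 -0.002]
```

>>> send_rows([
  [87, -0.5, 0, 20, 0, 0, 0],
  [87, 0, 0, 15, 0, 0, 0],
  [87, 0, 0, 5, 0, 0, 0],
  [87, 0, 0, 0, 0, 0, 0],
  [10, 0, 0, 0, 0, 0, 0],
  [10, 0, 0, 0, 0, 0, 0],
  [10, 0, 0, 0, 0, 0, 0],
  [10, 0, 0, 0, 0, 0, 0],
  [10, 0, 0, 0, 0, 0, 0],
  [10, 0, 0, 0, 0, 0, 0],
  [10, 0, 0, 0, 0, 0, 0],
  [10, 0, 0, 0, 0, 0, 0],
], grip_force=30)

```text
time_s: 17.5
tool_pos: [0.5908, -0.2486, 0.0195]
tool_rot: [180.0, 0.0, -18.5]
force: [-0.3, 0.3, 0.1]
grip_width: 0.0307
```

>>> send_rows([
  [8, 0, 0, 0, 0, 0, 0],
  [8, 0, 0, 0, 0, 0, 0],
  [8, 0, 0, 0, 0, 0, 0],
  [8, 0, 0, -5, 0, 0, 0],
  [8, 0, 0, -25, 0, 0, 0],
  [8, 0, 0, -40, 0, 0, 0],
  [8, 0, 0, -30, 0, 0, 0],
])

```text
time_s: 18.2
tool_pos: [0.5913, -0.2486, 0.1217]
tool_rot: [-180.0, -0.1, -18.4]
force: [0.7, -0.3, -0.4]
grip_width: 0.0142
```

Run:
```python
from h import *
move_to((.6226,.1152,.13),38.3)
```

```text
pos [ 0.5913 -0.2486  0.1217] rot [-1.800e+02 -8.000e-02 -1.844e+01] F [ 0.74 -0.33 -0.41] w 0.0142 t 18.2
shift mm [ -85.4 -355.    -8.4] rotvec [ 0.001 -0.001 -0.99 ]
```

>>> send_rows([
  [8, -10.7, -44.4, -1, 0, 0, 0],
  [8, -10.7, -44.4, -1, 0, 0, 0],
  [8, -10.7, -44.4, -1, 0, 0, 0],
  [8, -10.7, -44.4, -1, 0, 0, 0],
  [8, -10.7, -44.4, -1, 0, 0, 0],
  [8, -10.7, -44.4, -1, 0, 0, 0],
  [8, -10.7, -44.4, -1, 0, 0, 0],
  [8, -10.5, -44.2, -1, 0, 0, 0],
  [8, 0, 0, 0, 0, 0, -0.14],
  [8, 0, 0, 0, 0, 0, -0.14],
  [8, 0, 0, 0, 0, 0, -0.14],
  [8, 0, 0, 0, 0, 0, -0.14],
])

```text
time_s: 19.4
tool_pos: [0.6221, 0.1153, 0.1277]
tool_rot: [180.0, -0.0, 14.0]
force: [-0.3, 0.3, -0.5]
grip_width: 0.0139
```

>>> send_rows([
  [8, 0, 0, 0, 0, 0, -0.14],
  [8, 0, 0, 0, 0, 0, -0.14],
  [8, 0, 0, 0, 0, 0, -0.14],
  [8, 0, 0, 0, 0, 0, 0],
  [8, 0, 0, 0, 0, 0, 0],
  [8, 0, 0, 0, 0, 0, 0],
])

```text
time_s: 20.0
tool_pos: [0.6222, 0.115, 0.1276]
tool_rot: [180.0, 0.0, 37.6]
force: [0.4, 0.8, 0.1]
grip_width: 0.0135
```

Run:
```python
from h import *
move_to((.6226,.1152,.13),38.3)
c,im=snap("wrist","w6")
o=env.get_obs();t=np.array(o["tool_pos"]);A=R.from_euler('xyz',o["tool_rot"],degrees=True)
g=lambda p:proj(c,[A.apply(np.array(p))+t])[0].round(1)
print("pred hub bottom centre",g([0,0,.0195]),"front rim bottom",g([.021,0,.0195]),"front rim top",g([.021,0,.0015]),"bar front top",g([.019,0,-.0165]),"spindle tip",proj(c,[[.6226,.1152,.072]])[0])
q=g([.01,0,.01]);x0,y0=np.maximum(q-[75,65],0).astype(int);print(x0,y0)
cv2.imwrite("pics/w6c.png",cv2.resize(im[y0:y0+130,x0:x0+150,::-1],None,fx=5,fy=4.6,interpolation=cv2.INTER_CUBIC))
```

```text
pos [0.6222 0.115  0.1276] rot [179.98   0.    37.55] F [0.43 0.79 0.07] w 0.0135 t 20.0
shift mm [ 0.4  0.1 -2.4] rotvec [ 0.     0.    -0.013]
pred hub bottom centre [325.6 233.4] front rim bottom [325.6 198.9] front rim top [325.6 207.7] bar front top [325.6 222.5] spindle tip [325.83143605 214.4426589 ]
250 157
```

View pics/w6c.png

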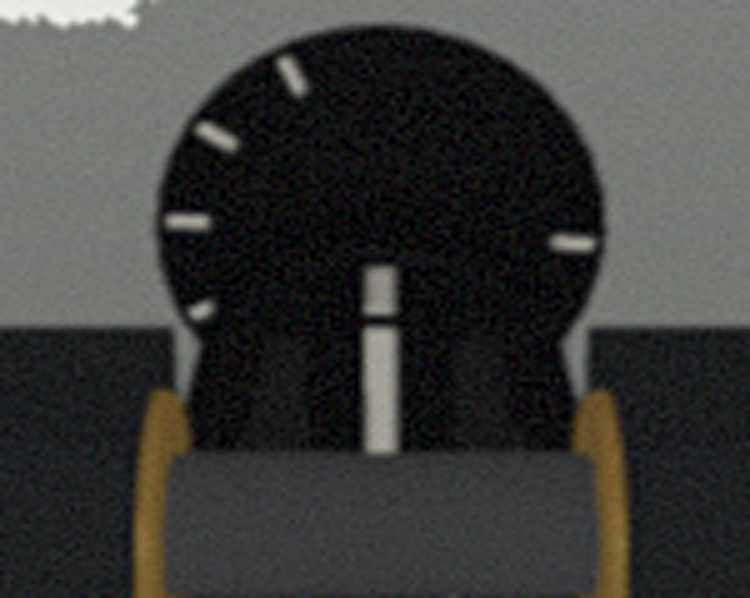

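>>> send_rows([
  [8, -22, 0, 0, 0, 0, -0.013],
  [8, -22, 0, 10, 0, 0, 0],
  [8, 0, 0, 12, 0, 0, 0],
  [8, 0, 0, 0, 0, 0, 0],
  [8, 0, 0, 0, 0, 0, 0],
  [8, 0, 0, 0, 0, 0, 0],
])

```text
time_s: 20.65
tool_pos: [0.5883, 0.0891, 0.106]
tool_rot: [-180.0, -0.1, 38.5]
force: [-0.1, -0.1, 0.2]
grip_width: 0.0138
```

Run:
```python
from h import *
move_to((.6226,.1152,.105),38.3)
c,im=snap("wrist","w7")
print("spindle tip pred",proj(c,[[.6226,.1152,.072]])[0])
x0,y0=255,110;g=im[y0:y0+130,x0:x0+150,::-1].astype(float)
g=np.clip(255*(g/255)**.6,0,255).astype(np.uint8)
cv2.imwrite("pics/w7c.png",cv2.resize(g,None,fx=5,fy=4.6,interpolation=cv2.INTER_CUBIC))
```

```text
pos [0.5883 0.0891 0.106 ] rot [-1.7999e+02 -8.0000e-02  3.8470e+01] F [-0.13 -0.07  0.21] w 0.0138 t 20.65
shift mm [43.1  0.9  1.1] rotvec [-0.    -0.001  0.003]
spindle tip pred [327.10051607 157.12196383]
```

View pics/w7c.png

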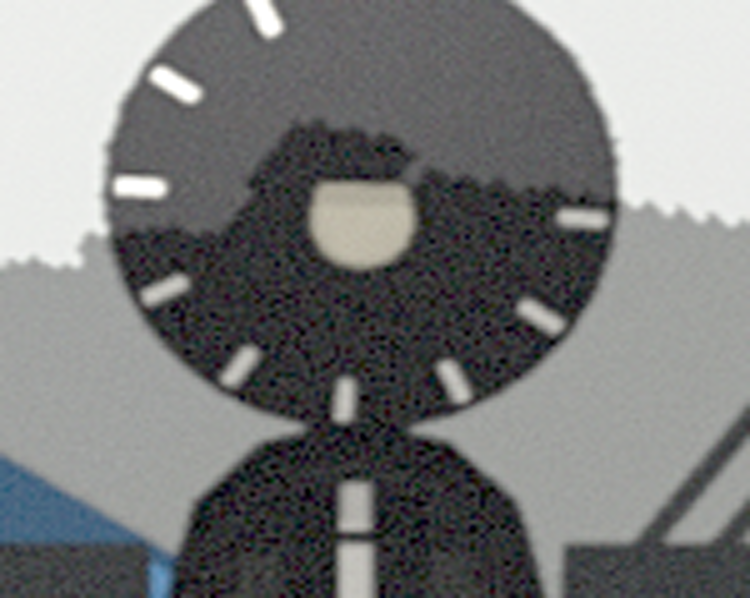

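Run:
```python
from h import *
c=env.get_calibration("wrist")
o=env.get_obs();t=np.array(o["tool_pos"]);A=R.from_euler('xyz',o["tool_rot"],degrees=True)
def tl(u,v,z): 
    p=ray(c,[(255+u/5,110+v/4.6)],z)[0]; return (A.inv().apply(np.r_[p,z]-t)*1000)[:2].round(2)
print("tip rear",tl(363,270,.0715),"tip flat",tl(363,202,.072),"left",tl(309,225,.0715),"right",tl(417,225,.0715),"dial c",tl(110,210,.05),tl(614,210,.05),"dial front/rear",tl(360,428,.05))
for dz in (.0165,.0155): print("bar front top",tl(356,537,t[2]+dz),"pointer base front", tl(356,480,t[2]-.0005))
print("hub left/right",tl(172,597,t[2]-.0015),tl(545,597,t[2]-.0015))
print("hub front bottom",tl(360,428,t[2]-.0195))
```

```text
tip rear [35.96  1.19] tip flat [44.95  1.18] left [41.9 -5.3] right [41.89  7.67] dial c [ 41.15 -32.29] [41.1  34.65] dial front/rear [8.5  0.92]
bar front top [16.92  0.26] pointer base front [17.7   0.29]
bar front top [16.57  0.26] pointer base front [17.7   0.29]
hub left/right [  3.22 -19.34] [ 3.19 20.44]
hub front bottom [18.56  0.78]
```

>>> send_rows([
  [8, 22, 0.9, 0, 0, 0, 0],
  [8, 22, 0, 0, 0, 0, 0],
  [8, 0, 0, 6, 0, 0, 0],
  [8, 0, 0, 5, 0, 0, 0],
  [8, 0, 0, 0, 0, 0, 0],
  [8, 0, 0, 1.5, 0, 0, 0],
  [8, 0, 0, 1.5, 0, 0, 0],
  [8, 0, 0, 1, 0, 0, 0],
], grip_force=45)

```text
time_s: 21.5
tool_pos: [0.6225, 0.1141, 0.0909]
tool_rot: [180.0, 0.0, 38.4]
force: [-1.4, -0.1, 2.0]
grip_width: 0.0139
```

>>> send_rows([
  [8, 0, 0, 1, 0, 0, 0],
  [8, 0, 0, 1, 0, 0, 0],
  [8, 0, 0, 0, 0, 0, 0],
])

```text
time_s: 21.8
tool_pos: [0.6228, 0.1144, 0.0889]
tool_rot: [180.0, -0.0, 38.4]
force: [-0.8, -1.7, 4.1]
grip_width: 0.0134
```

>>> send_rows([
  [8, 0, 0, 1, 0, 0, 0],
  [8, 0, 0, 1, 0, 0, 0],
  [8, 0, 0, 0, 0, 0, 0],
])

```text
time_s: 22.1
tool_pos: [0.6226, 0.1152, 0.086]
tool_rot: [-180.0, -0.0, 38.5]
force: [1.5, 1.3, -1.0]
grip_width: 0.0133
```

>>> send_rows([
  [8, 0, 0, 1.5, 0, 0, 0],
  [8, 0, 0, 1.5, 0, 0, 0],
  [8, 0, 0, 1.5, 0, 0, 0],
  [8, 0, 0, 1.5, 0, 0, 0],
  [8, 0, 0, 0, 0, 0, 0],
])

```text
time_s: 22.6
tool_pos: [0.6223, 0.1146, 0.0801]
tool_rot: [-180.0, 0.0, 38.4]
force: [1.5, 0.1, -0.4]
grip_width: 0.0135
```

>>> send_rows([
  [8, 0, 0, 1.5, 0, 0, 0],
  [8, 0, 0, 1.5, 0, 0, 0],
  [8, 0, 0, 1.5, 0, 0, 0],
  [8, 0, 0, 0, 0, 0, 0],
  [8, 0, 0, 0, 0, 0, 0],
])

```text
time_s: 23.1
tool_pos: [0.6224, 0.1145, 0.0762]
tool_rot: [180.0, 0.0, 38.4]
force: [-0.4, -0.1, 3.8]
grip_width: 0.0134
```

>>> send_rows([
  [8, 0, 0, 1.5, 0, 0, 0],
  [8, 0, 0, 1.5, 0, 0, 0],
  [8, 0, 0, 1, 0, 0, 0],
  [8, 0, 0, 1, 0, 0, 0],
  [8, 0, 0, 0, 0, 0, 0],
  [8, 0, 0, 0, 0, 0, 0],
])

```text
time_s: 23.7
tool_pos: [0.6226, 0.1146, 0.0718]
tool_rot: [180.0, 0.0, 38.4]
force: [-2.3, -1.5, 9.4]
grip_width: 0.0133
```

>>> send_rows([
  [8, 0, 0, 0.8, 0, 0, 0],
  [8, 0, 0, 0.8, 0, 0, 0],
  [8, 0, 0, 0, 0, 0, 0],
  [8, 0, 0, 0, 0, 0, 0],
])

```text
time_s: 24.1
tool_pos: [0.6226, 0.1146, 0.0712]
tool_rot: [179.9, 0.0, 38.4]
force: [-5.1, -1.6, 13.9]
grip_width: 0.0135
```

Run:
```python
from h import *
c,im=snap("scene","s9"); move_to((.6226,.1146,.0712),38.3)
cv2.imwrite("pics/s9c.png",cv2.resize(im[160:300,290:440,::-1],None,fx=5,fy=4.2,interpolation=cv2.INTER_CUBIC))
```

```text
pos [0.6226 0.1146 0.0712] rot [1.7993e+02 3.0000e-02 3.8430e+01] F [-3.45 -1.28 14.23] w 0.0136 t 24.15
shift mm [-0. -0. -0.] rotvec [0.001 0.001 0.002]
```

View pics/s9c.png

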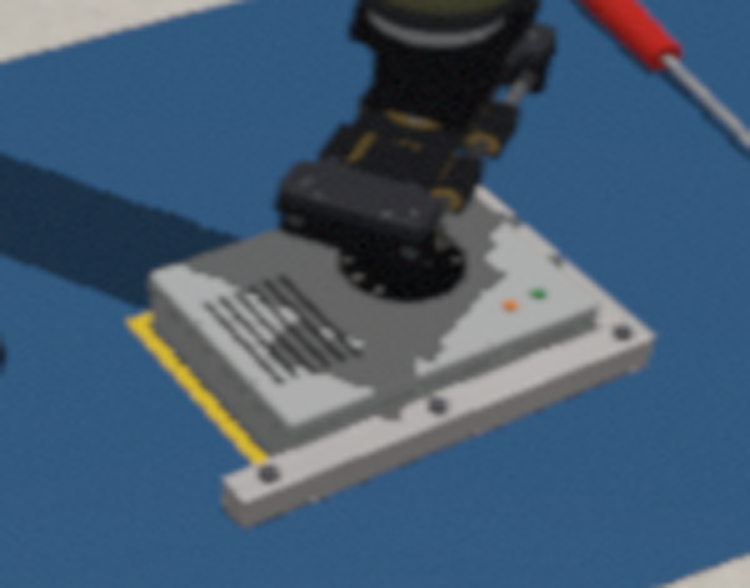

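Run:
```python
from h import *
c=env.get_calibration("wrist"); c=dict(c); c["extrinsics"]=np.load("w3.npy")
s=2.8436;f=lambda L:[(218+u/s,v/s) for u,v in L]
a=np.radians(4.3);M=np.array([[np.cos(a),-np.sin(a)],[np.sin(a),np.cos(a)]])
fr=lambda uv,z:((ray(c,f(uv),z)-[.6985,.191])@M*1000).round(1)
print("panel +x edge",fr([(566,10),(547,300),(540,440)],.05).tolist())
print("fence outer",fr([(615,10),(597,300),(588,440)],.028).tolist())
print("bar end",fr([(548,593)],.028),"panel -y edge",fr([(130,501),(500,501)],.05).tolist())
print("panel -x edge",fr([(107,10),(120,300),(127,480)],.05).tolist())
# visible-edge check in final top view
c2,im=snap("top","t9")
E=lambda P,z:proj(c2,[np.r_[np.array([.6985,.191])+M@P,z]])[0].round(1)
print("top preds: panel -x-y corner",E([-.14,-.19],.05),"-x mid",E([-.14,-.095],.05),"fence outer mid",E([.02,-.19],.028),"panel +x",E([0,-.17],.05))
x0,y0=225,110;cv2.imwrite("pics/t9c.png",cv2.resize(im[y0:y0+100,x0:x0+125,::-1],None,fx=6,fy=6,interpolation=cv2.INTER_CUBIC))
```

```text
panel +x edge [[-1.8, -40.5], [-2.6, -124.7], [-2.3, -170.0]]
fence outer [[19.4, -34.4], [20.1, -124.4], [20.3, -172.9]]
bar end [[   9.3 -230.2]] panel -y edge [[-141.4, -190.1], [-14.8, -190.8]]
panel -x edge [[-140.2, -39.6], [-141.1, -123.9], [-142.0, -182.8]]
top preds: panel -x-y corner [320.2 183.4] -x mid [280.3 186.8] fence outer mid [314.7 119.3] panel +x [306.8 125.9]
```

View pics/t9c.png

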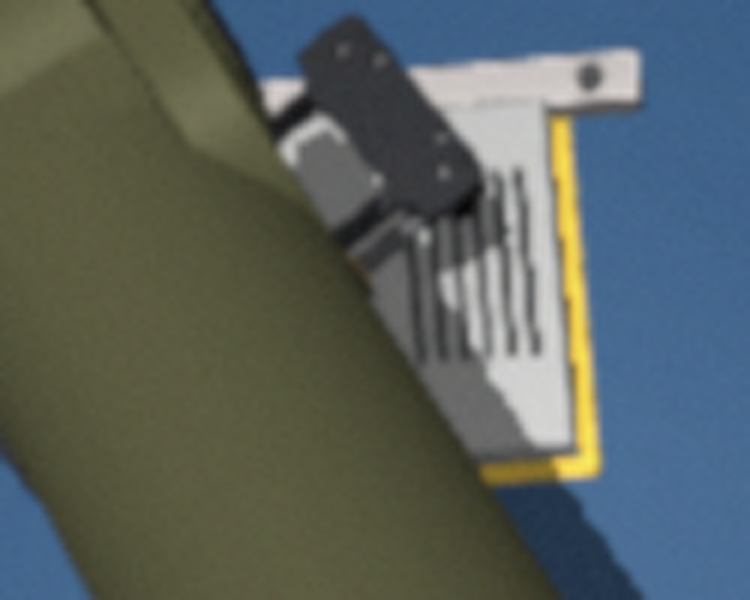

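>>> send_rows([
  [8, 0.8, 0.6, 0, 0, 0, 0],
  [8, 0, 0, 0, 0, 0, 0],
])

```text
time_s: 24.4
tool_pos: [0.6232, 0.1148, 0.0712]
tool_rot: [180.0, 0.1, 38.4]
force: [-6.0, -2.3, 13.9]
grip_width: 0.0137
```

>>> send_rows([
  [8, 0.8, 0.6, 0, 0, 0, 0],
  [8, 0, 0, 0, 0, 0, 0],
])

```text
time_s: 24.6
tool_pos: [0.6233, 0.1148, 0.0711]
tool_rot: [-180.0, 0.2, 38.4]
force: [-6.8, -2.1, 16.7]
grip_width: 0.0139
```

>>> send_rows([
  [8, 0.6, -0.8, 0, 0, 0, 0],
  [8, 0, 0, 0, 0, 0, 0],
])

```text
time_s: 24.8
tool_pos: [0.6234, 0.1151, 0.0711]
tool_rot: [180.0, 0.2, 38.4]
force: [-7.5, -2.9, 16.0]
grip_width: 0.0136
```

>>> send_rows([
  [8, 0.6, -0.8, 0, 0, 0, 0],
  [8, 0, 0, 0, 0, 0, 0],
])

```text
time_s: 25.0
tool_pos: [0.6235, 0.1152, 0.0711]
tool_rot: [179.9, 0.3, 38.4]
force: [-6.6, -4.4, 16.9]
grip_width: 0.0134
```

>>> send_rows([
  [8, 0, 0, -2.5, 0, 0, 0],
  [8, 0, 0, -2.5, 0, 0, 0],
  [8, 0, 0, -1, 0, 0, 0],
  [8, 0, 0, 0, 0, 0, 0],
  [8, 0, 0, 0, 0, 0, 0],
])

```text
time_s: 25.5
tool_pos: [0.624, 0.1159, 0.0751]
tool_rot: [180.0, 0.1, 38.4]
force: [-3.1, -2.8, 3.9]
grip_width: 0.0134
```

>>> send_rows([
  [8, 0.8, 0.6, 0, 0, 0, 0],
  [8, 0, 0, 0, 0, 0, 0],
])

```text
time_s: 25.7
tool_pos: [0.6243, 0.1161, 0.0748]
tool_rot: [-180.0, 0.2, 38.4]
force: [-4.7, -3.0, 5.8]
grip_width: 0.0136
```

>>> send_rows([
  [8, 0.8, 0.6, 0, 0, 0, 0],
  [8, 0, 0, 0, 0, 0, 0],
])

```text
time_s: 25.9
tool_pos: [0.6244, 0.1161, 0.0745]
tool_rot: [-179.9, 0.3, 38.4]
force: [-5.9, -3.8, 5.3]
grip_width: 0.0138
```

>>> send_rows([
  [8, 0.6, -0.8, 0, 0, 0, 0],
  [8, 0.6, -0.8, 0, 0, 0, 0],
  [8, 0, 0, 0, 0, 0, 0],
])

```text
time_s: 26.2
tool_pos: [0.6245, 0.1164, 0.0743]
tool_rot: [180.0, 0.4, 38.4]
force: [-6.3, -5.8, 5.5]
grip_width: 0.0139
```

>>> send_rows([
  [8, 0, 0, 2, 0, 0, 0],
  [8, 0, 0, 2, 0, 0, 0],
  [8, 0, 0, 1, 0, 0, 0],
  [8, 0, 0, 0.6, 0, 0, 0],
  [8, 0, 0, 0, 0, 0, 0],
  [8, 0, 0, 0, 0, 0, 0],
])

```text
time_s: 26.8
tool_pos: [0.6246, 0.1165, 0.0711]
tool_rot: [179.9, 0.4, 38.4]
force: [-10.4, -7.5, 18.4]
grip_width: 0.014
```

Run:
```python
from h import *
move_to((.6226,.1146,.0712),38.3)
c2,im=snap("top","t10"); old=cv2.imread("pics/t9.png")[:,:,::-1]
# shift of visible panel patch between t9 and t10
f=lambda i:cv2.cvtColor(np.ascontiguousarray(i[125:190,302:328]),cv2.COLOR_RGB2GRAY).astype(np.float32)
print("shift px",cv2.phaseCorrelate(f(old),f(im)))
x0,y0=275,112;cv2.imwrite("pics/t10c.png",cv2.resize(im[y0:y0+85,x0:x0+65,::-1],None,fx=7,fy=7,interpolation=cv2.INTER_CUBIC))
a=np.radians(4.3);M=np.array([[np.cos(a),-np.sin(a)],[np.sin(a),np.cos(a)]])
for P,z in (([-.14,-.19],.05),([0,-.19],.05),([.02,-.23],.028),([0,-.23],.028)): print(P,((proj(c2,[np.r_[np.array([.6985,.191])+M@P,z]])[0]-[x0,y0])*7).round())
```

```text
pos [0.6246 0.1165 0.0711] rot [179.93   0.39  38.38] F [-10.41  -7.49  18.37] w 0.014 t 26.8
shift mm [-2.8  0.2 -0.1] rotvec [0.001 0.007 0.001]
shift px ((0.4641694801078948, -0.09382320354880846), 0.9567373468552107)
[-0.14, -0.19] [316. 500.]
[0, -0.19] [281.  93.]
[0.02, -0.23] [392.  41.]
[0, -0.23] [397.  97.]
```

View pics/t10c.png

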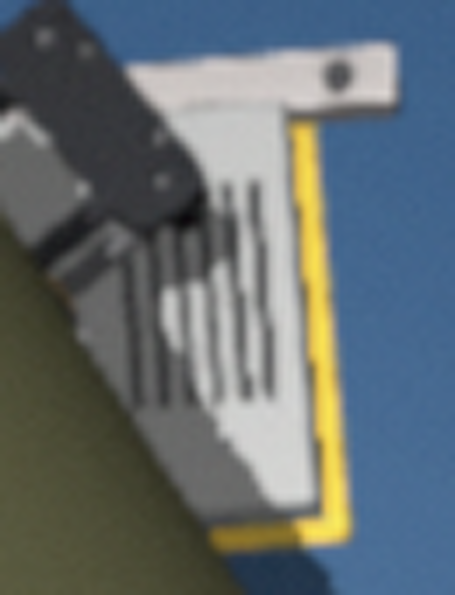

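Run:
```python
from h import *
env.sign_off()
```

```text
the job is handed in; nothing more can be done
```

The job is handed in at about 27 s of the 72 s allowed, with the arm still holding the knob pressed in. Sign-off reports no verdict, so what follows is my own last readings.

**What I did**
- **Moulding:** I pushed it against both fence bars with the open fingers until each push stopped hard at 9–12 N. I then pushed it against the x bar once more.
- **Knob:** I took the look-alike farthest from the base, gripped it by its bar and turned it to the spindle's flat, about 38°. The force rose to about 4 N and then fell away as the bore slid on. I then pressed it to the stop.
- **Final nudge:** I was not sure the moulding was fully home. I eased the press, pushed it towards the corner through the knob, and pressed in again.

**Last checks**
- **Travel:** The tool went down about 20.4 mm from first contact, against 14 + 6 = 20 mm expected. The downward push was about 18 N, above the 10 N spring force at the stop.
- **Flats:** The flat's edge lay square to the bar in the wrist picture before insertion.
- **Corner:** The last top picture puts the moulding within roughly 1–1.5 mm of home relative to the fence.
- **Bystanders:** No move went near them. I did not measure their positions afterwards.

**Checks that disagreed**
- **Spindle position:** Before the nudge, the tool pose put the spindle 2–3 mm short of its expected home position. The camera calibration is only good to about 2 mm.
- **Moulding shift:** Comparing the top pictures before and after the nudge suggested the moulding moved about 0.5 pixel (1 mm) away from the corner. I put this down to the moving gripper and its shadow.
- **Side load:** About 13 N of sideways push into the corner remained at hand-in, with the tool tilted 0.4°.

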